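# Seat the block on its parallels in the vise

### The arm

A 6-joint arm with a two-finger parallel gripper is mounted at the origin on the work surface. World frame = base frame: x ahead of the robot, y to its left, z up, the work surface at z = 0. Lengths are in mm, angles in rad, forces in N, time in s.
With the tool pointing down it reaches from about 400 to 925 mm from the base axis. Payload 12.5 kg.
Tool frame: the origin (TCP) lies between the finger pads; the fingertips stand 19 mm ahead of it and the grasp point (between the pads) is the TCP (env.nose_length is the distance from the TCP to the fingertips, in mm); z points along the fingers, y is the line along which they close (so a half turn about z gives the same grasp; the last joint's range is limited). The gripper opens to 95 mm and grips with 3 to 60 N. Pads are 20 mm wide; open, the fingers measure 119 mm over their backs; the gripper's body (75 mm by 180 mm) begins 59 mm behind the grasp point.
Start: joints at [1.127, 0.491, 1.559, -0, 1.092, -0.106], TCP at [207.117, 589.704, 200.561] pointing down, gripper open.
Joint ranges: [-3.1, 3.1], [-0.84, 2.19], [0.05, 2.79], [-1.13, 4.28], [0.06, 2.93], [-2.69, 2.69]. Speed limits (rad/s): [2.22, 2.22, 2.79, 3.14, 3.14, 3.14].

### API

Orientations are given as [roll, pitch, yaw] about the fixed x, y, z axes, in that order (R = Rz(yaw) Ry(pitch) Rx(roll)).
In Python, from cell import env gives the robot as it stands. The module is installed in compiled form; this text tells all that it offers.
- The arm moves only by the tool drive_tool, never from a script. Its argument "rows" is a list that holds one entry, the list of rows, each a list of 7 numbers: the shift along the tool's x, y, z scaled (see below), then the turn, a rotation vector about the tool's x, y, z scaled (see below), then the opening, from 0 (shut) to 1 (fully open). In form: [[[tx, ty, tz, ax, ay, az, jaw], ...]]. A call has 1 to 5 rows; each row shifts and turns the commanded pose from where the row before left it, along the tool's axes as they then stand; what a row does not reach is not made up. The controller multiplies each number of a shift by 250 mm and each number of a turn by 180 degrees. A row lasts 1/8 s, in which the tool goes at most 62.5 mm and 10.7 degrees, less where a joint would pass 70% of its speed; a pose out of reach is approached as far as the arm can. A call with a number of a shift or a turn outside -1 to 1 is refused whole. A call with a gripper value outside its range is refused whole. The fingers move at their own pace and stop on an object; the grip force is fixed at half the most. Time passes only in rows, so rows that do not move let the fingers close. It gives the time, the measured TCP pose, the force, the opening and the grip force at its end, in the units of the state.
- env.state(): the state, without advancing time (a new reading comes with each control period).
- env.read_camera(name): name is "scene" or "top"; returns a dict with "color" (400x640x3 uint8, blue, green, red), "camera_matrix" (3x3 intrinsics, pixels), "pose" (4x4, takes a point from camera to world coordinates). Camera axes: x right, y up, looking along -z (the intrinsics and any distortion apply to the point x, -y, -z); pixel columns grow to the right and rows downward; lengths in mm; the calibration is good to about 2 mm. A picture is of the moment at which its call begins. There is no depth.
- env.job_done(): hands the job in; it is judged then, once.
Trained networks look in a picture, given as the dict that the camera call returned (one of the last four; its "shot" number tells which), for a name from the list of things; names that differ only in an ending like _2 or _b are one class to them, and where a whole thing is asked for, a point or a joint stands for the part that bears it (a point fixed in the world has none). Each returns a list of dicts, best first, with "score" (0 to 1); they miss things now and then, are a little off and sometimes report something else, mostly with a low value. They report only what shows in the picture. A call takes as long as a camera call. They do not tell look-alikes from the thing itself.
- env.search_frame(name, picture): "at" ([x, y, z] in mm, in the coordinates of the camera as it stood for that picture, good to about 4 mm: the middle of the surface that is visible of it).
- env.place_of(name, picture): "at" ([x, y, z] in mm, in the coordinates of the camera as it stood for that picture, good to about 4 mm: a listed point, or the origin of a listed thing).
The state is a dict: "t": time; "joints": joint angles; "qvel": joint speeds; "tau": joint torques, N m; "eef_pos": TCP position; "tcp_rot": TCP orientation; "ft_force": force on the tool from outside, world axes, zero at the start; "moment": the same for the moment, N m; "opening": opening from 0.0 (shut) to 1.0 (fully open); "grip_force": force on a finger pad.
Only numpy, scipy, OpenCV 4.12 (cv2) and the standard library are available. Lean on these libraries where they do the work, as an engineer would, in place of code of your own. Each camera call takes 0.05 s, during which the arm holds its last target. There are 200 camera calls.

### The job

The aluminium block in the bench vise is standing high, so the two parallels beneath it still slide. Take the black nylon drift and tap or press the block down with it until it sits fully home on both parallels; touch the block with the drift only, not with the gripper. Leave the parallels where they are and stand the drift upright on the bench again.

Things in the scene. Friction and masses are not known exactly. Their poses are not given: they have to be found in the camera images.
- workpiece: Rectangular aluminium block, 44 mm (x, across the jaws) x 70 (y, along them) x 30 high, in the vise on the left or right; the other vise holds a round steel part (leave it). Origin: centre of top face. It moves only straight down against a steady grip of about 10 N and stays where left. Top starts 86 to 91 mm above the bench, 75 when on the parallels, a firm stop; jaw tops at 66 mm.
- drift: Black nylon drift standing upright on the bench, about 0.12 kg: shank 29 mm diameter on a broader foot of 40 mm (18 mm high, tapering to the shank at 26 mm), 130 mm tall in all. Origin: centre of the foot's underside, the face that taps; z up. Near it stand a shorter plain steel dowel (26 mm diameter, 75 tall) and a black sleeve with a hole (42 mm diameter, 50 tall).
- parallel_near: Loose steel parallel, bar 8 x 110 x 20 mm high (long along y), on edge on the vise bed under the block, beside the jaw on the screw-handle side, which faces the robot; its ends stick out about 20 mm beyond the block. Origin: centre of its underside, 25 mm above the bench.
- parallel_far: The same parallel beside the other jaw, away from the screw handle. Origin: centre of its underside.
Not all that is in view belongs to the job. What is shaped like the part that bears workpiece but pink is not meant.

How it is judged (in metres and radians):
On the way:
1. the block is fully down on the parallels, with the drift pressing on it (height (world z) of workpiece below 0.0775 m and contact force between drift and workpiece above 1 N), for 0.04 s.
At the end, for the whole second after the job is handed in: The block's top is less than 77.5 mm above the bench (home is 75 mm), both parallels lie within 12 mm of where they started, and the drift stands upright (within 10 degrees) and still on the bench top, released (height (world z) of workpiece below 0.0775 m and angle between drift's own z axis and vertical below 0.17 rad and height (world z) of drift below 0.006 m and linear speed of drift below 0.03 m/s and distance of each of parallel_near, parallel_far from where it was at the start of the episode below 0.012 m); the robot touches nothing.
It fails at once if the gripper or arm touches the block (contact force between any of the fingers, the arm and workpiece above 1 N).
It also fails if it takes over 43 s, if anything falls off the work surface, if the arm or the gripper's body presses on something with over 40 N, if the wrist force passes 120 N, or if a joint passes its speed limit or range.

## Working session

There is one attempt and no reset: what is moved stays moved. The work goes in short steps, Python scripts to look and compute and a tool call to move; the robot and the scene stay as the last step left them, time stands still between calls to the robot, and variables do not carry over. Pictures are saved under pics/ and viewed, at most 10 in all, crops included, and the job is handed in when it is done.

Besides the shell and the picture viewer there is one more tool, called after ">>>" in YAML: its name, and indented under it one key for each argument. drive_tool: Moves the arm, as the interface text tells. Its arguments: {"type":"object","properties":{"rows":{"type":"array","items":{"type":"array","items":{"type":"array","items":{"type":"number","minimum":-1,"maximum":1}}}}},"required":["rows"]}

```bash
mkdir -p pics; cat > h.py <<'E'
import numpy as np, cv2
from cell import env
def w(pic,at): 
    return (pic["pose"]@np.r_[at,1])[:3]
def proj(pic,p):
    P=np.asarray(pic["pose"]);c=P[:3,:3].T@(np.asarray(p,float)-P[:3,3]);c=c*[1,-1,-1]
    u=np.asarray(pic["camera_matrix"])@c;return u[:2]/u[2]
def onz(pic,uv,z):
    P=np.asarray(pic["pose"]);d=np.linalg.inv(pic["camera_matrix"])@np.r_[uv,1];d=P[:3,:3]@(d*[1,-1,-1])
    return P[:3,3]+d*(z-P[2,3])/d[2]
E
python3 - <<'E'
from h import *
np.set_printoptions(precision=1,suppress=True)
for c in ("scene","top"):
    p=env.read_camera(c);cv2.imwrite(f"pics/{c}0.png",p["color"]);print(c,p["pose"][:3,3])
    for n in ("workpiece","drift","parallel_near","parallel_far"):
        for f in (env.place_of,env.search_frame):
            for r in f(n,p)[:4]:
                q=w(p,r["at"]);print(n,f.__name__,round(r["score"],2),q,proj(p,q))
s=env.state();print(s["t"],s["eef_pos"],s["tcp_rot"],s["ft_force"],s["opening"])
E
```

```text
scene [ 989.6 -364.7  733.3]
workpiece call 0.85 [ 546.7 -223.2   87.6] [264.2 270.1]
workpiece call 0.83 [ 266.1 -323.6   88.7] [165.9 198.8]
workpiece call 0.92 [ 553.9 -226.3   90.1] [264.2 272.8]
workpiece call 0.64 [ 278.3 -323.    92.4] [167.4 200.9]
drift call 0.81 [587.7 -20.    1.3] [363.  265.5]
drift call 0.74 [594.  -29.8  77.2] [363.3 247.3]
parallel_near call 0.6 [ 529.6 -229.    23.2] [261.1 284.1]
parallel_near call 0.69 [ 542.6 -269.1   39.3] [244.1 293.8]
parallel_far call 0.43 [ 578.9 -277.3   42.1] [247.9 309.6]
top [ 287.8  -17.5 1152.2]
workpiece call 0.72 [ 548.7 -225.5   88.4] [415.1 154.7]
workpiece call 0.69 [ 272.3 -325.2   91.2] [466.1 273.8]
workpiece call 0.94 [ 269.4 -316.8   90.5] [462.3 275.2]
workpiece call 0.62 [ 548.5 -223.4   88.8] [414.2 154.8]
drift call 0.62 [586.3 -16.   -5.2] [325.5 151. ]
drift call 0.69 [577.1 -19.7  89. ] [326.9 144.8]
parallel_far call 0.16 [584.9 -15.4  -3.8] [325.2 151.4]
0.9 [207.1 589.7 200.6] [3.1 0.  2.8] [-0.4  0.7 -0.8] 1.002348775786867
```

View pics/scene0.png

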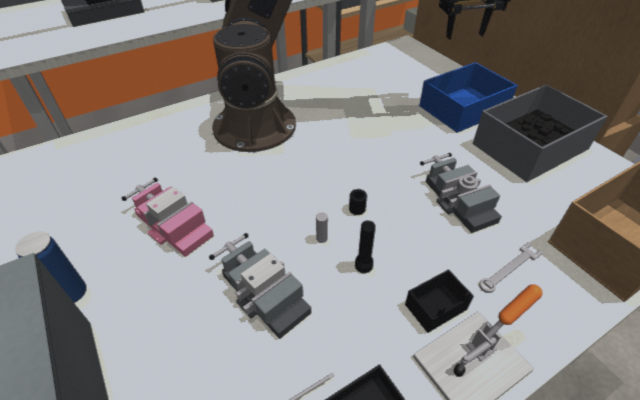

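View pics/top0.png

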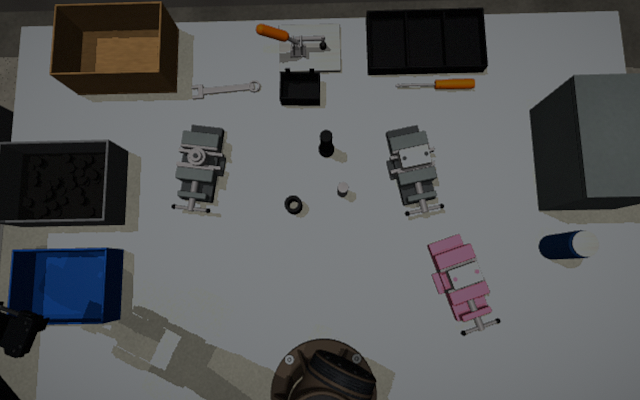

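Scene picture: the candidates for the drift are the tall black one with a foot (365,250), the steel dowel (321,228) and the sleeve (358,202). For the block they are the grey vise on the right, holding a rectangular block (264,272), the pink vise (166,205, not meant), and the grey vise with the round part (468,182). I choose the drift at (365,250) and the block at (264,272), and check both in one crop.

```bash
python3 - <<'E'
from h import *
np.set_printoptions(precision=1,suppress=True)
p=env.read_camera("scene");t=env.read_camera("top")
a=cv2.resize(p["color"][205:335,205:395],None,fx=4,fy=4,interpolation=cv2.INTER_CUBIC)
b=cv2.resize(t["color"][115:225,305:450],None,fx=4,fy=4,interpolation=cv2.INTER_CUBIC);b=cv2.convertScaleAbs(b,alpha=1.5)
def mark(im,pic,o,pt,c):
    u=(proj(pic,pt)-o)*4+2;cv2.circle(im,tuple(int(v) for v in u),2,c,-1)
for im,pic,o in((a,p,[205,205]),(b,t,[305,115])):
    mark(im,pic,o,[586.5,-18,0],(0,0,255));mark(im,pic,o,[586.5,-18,130],(0,255,0));mark(im,pic,o,[549,-224,88],(255,0,255))
cv2.imwrite("pics/a.png",a);cv2.imwrite("pics/b.png",b)
E
```

```text
(no output)
```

View pics/a.png

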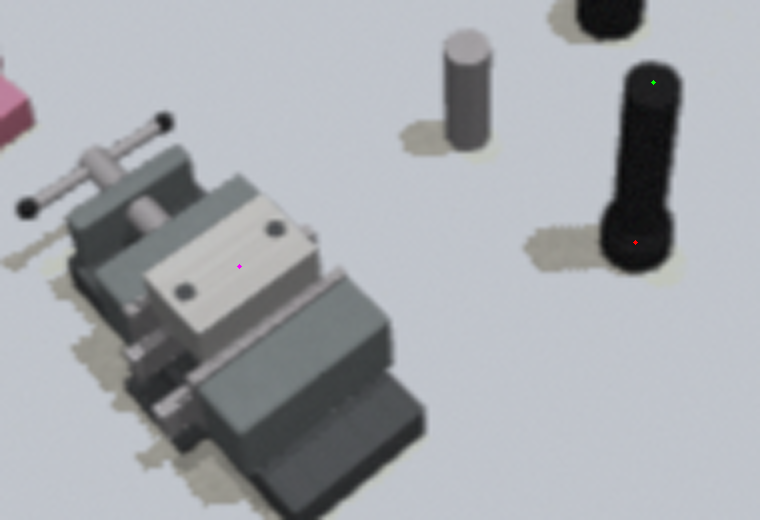

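View pics/b.png

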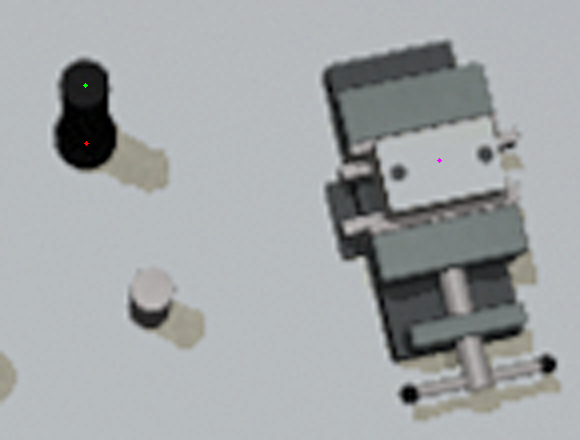

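The crops confirm both choices. The drift with its broad foot is at (636,240) in crop a, with the dowel at (467,90) clearly shorter. The plain aluminium block in the grey vise is centred at about (232,262), with the parallels under it. Drift ≈ (588,-18), block ≈ (546,-226).

```bash
cat > plan.py <<'E'
import sys
from h import *
from scipy.spatial.transform import Rotation as R
def plan(x,y,z,yaw,jaw,step=55):
    s=env.state();T=R.from_euler("xyz",s["tcp_rot"]);p=np.array(s["eef_pos"],float)
    G=R.from_euler("xyz",[np.pi,0,yaw]);g=np.array([x,y,z],float);rv=(T.inv()*G).as_rotvec(degrees=True)
    n=int(np.ceil(max(np.linalg.norm(g-p)/step,np.linalg.norm(rv)/9.5,1)))
    print("t",round(s["t"],2),p.round(1),np.round(s["tcp_rot"],3),"op",round(s["opening"],3),"F",np.round(s["ft_force"],1),"gf",np.round(s["grip_force"],1))
    for i in range(n):
        d=np.round(T.inv().apply((g-p)/(n-i))/250,3);a=np.round((T.inv()*G).as_rotvec()/np.pi/(n-i),3)
        print([*map(float,d),*map(float,a),jaw]);p=p+T.apply(d*250);T=T*R.from_rotvec(a*np.pi)
if __name__=="__main__": plan(*map(float,sys.argv[1:]))
E
python3 plan.py 588 -18 200 1.571 1
```

```text
t 1.0 [207.1 589.7 200.5] [3.142 0.    2.804] op 0.997 F [0.2 0.8 0.4] gf 0.0
[-0.16, -0.128, 0.0, 0.0, -0.0, 0.028, 1.0]
[-0.171, -0.113, 0.0, 0.0, -0.0, 0.028, 1.0]
[-0.18, -0.098, 0.0, 0.0, -0.0, 0.028, 1.0]
[-0.188, -0.082, 0.0, 0.0, -0.0, 0.028, 1.0]
[-0.194, -0.065, 0.0, 0.0, -0.0, 0.028, 1.0]
[-0.199, -0.047, 0.0, 0.0, -0.0, 0.028, 1.0]
[-0.203, -0.03, 0.0, 0.0, -0.0, 0.028, 1.0]
[-0.205, -0.012, 0.0, 0.0, -0.0, 0.028, 1.0]
[-0.205, 0.006, 0.0, 0.0, -0.0, 0.028, 1.0]
[-0.203, 0.025, 0.0, 0.0, -0.0, 0.028, 1.0]
[-0.201, 0.042, 0.001, 0.0, -0.0, 0.028, 1.0]
[-0.196, 0.06, 0.0, 0.0, -0.0, 0.028, 1.0]
[-0.19, 0.077, 0.001, 0.0, -0.0, 0.028, 1.0]
[-0.182, 0.092, 0.0, 0.0, -0.0, 0.028, 1.0]
```

>>> drive_tool:
  rows:
    - [[-0.16,-0.128,0,0,0,0.028,1],[-0.171,-0.113,0,0,0,0.028,1],[-0.18,-0.098,0,0,0,0.028,1],[-0.188,-0.082,0,0,0,0.028,1],[-0.194,-0.065,0,0,0,0.028,1]]

```text
t: 1.62
eef_pos: [343.6, 371.1, 200.7]
tcp_rot: [3.141, 0.0, 2.361]
ft_force: [0.5, 1.8, 0.2]
opening: 0.996
grip_force: 0.0
```

>>> drive_tool:
  rows:
    - [[-0.199,-0.047,0,0,0,0.028,1],[-0.203,-0.03,0,0,0,0.028,1],[-0.205,-0.012,0,0,0,0.028,1],[-0.205,0.006,0,0,0,0.028,1],[-0.203,0.025,0,0,0,0.028,1]]

```text
t: 2.25
eef_pos: [479.8, 154.0, 200.8]
tcp_rot: [3.141, 0.0, 1.921]
ft_force: [0.4, 0.6, 0.4]
opening: 1.001
grip_force: 0.0
```

>>> drive_tool:
  rows:
    - [[-0.201,0.042,0,0,0,0.028,1],[-0.196,0.06,0,0,0,0.028,1],[-0.19,0.077,0,0,0,0.028,1],[-0.182,0.092,0,0,0,0.028,1],[0,0,0,0,0,0,1]]

```text
t: 2.88
eef_pos: [589.1, -20.7, 200.0]
tcp_rot: [3.141, 0.0, 1.568]
ft_force: [-0.7, 0.8, -0.7]
opening: 1.0
grip_force: 0.0
```

```bash
python3 plan.py 588 -18 95 1.571 1 35
```

```text
t 2.88 [589.1 -20.7 200. ] [3.141 0.    1.568] op 1.0 F [-0.7  0.8 -0.7] gf 0.0
[0.003, -0.001, 0.105, 0.0, 0.0, -0.0, 1.0]
[0.003, -0.001, 0.105, 0.0, 0.0, -0.0, 1.0]
[0.002, -0.001, 0.105, 0.0, 0.0, -0.0, 1.0]
[0.003, -0.002, 0.105, 0.0, 0.0, -0.001, 1.0]
```

>>> drive_tool:
  rows:
    - [[0.003,-0.001,0.105,0,0,0,1],[0.003,-0.001,0.105,0,0,0,1],[0.002,-0.001,0.105,0,0,0,1],[0.003,-0.001,0.105,0,0,0,1],[0,0,0,0,0,0,0.5]]

```text
t: 3.5
eef_pos: [585.7, -14.4, 94.3]
tcp_rot: [-3.138, -0.001, 1.573]
ft_force: [-0.1, -0.9, 0.7]
opening: 0.942
grip_force: 0.0
```

>>> drive_tool:
  rows:
    - [[0,0,0,0,0,0,0.4],[0,0,0,0,0,0,0.36],[0,0,0,0,0,0,0],[0,0,0,0,0,0,0],[0,0,0,0,0,0,0]]

```text
t: 4.12
eef_pos: [586.9, -15.2, 95.6]
tcp_rot: [3.141, -0.0, 1.572]
ft_force: [-0.2, -0.4, 0.2]
opening: 0.425
grip_force: 0.0
```

```bash
python3 - <<'E'
from h import *
p=env.read_camera("scene");cv2.imwrite("pics/c.png",cv2.resize(p["color"][150:300,250:450],None,fx=3,fy=3,interpolation=cv2.INTER_CUBIC))
E
python3 plan.py 588 -18 195 1.571 0 35
```

```text
t 4.17 [586.9 -15.2  95.6] [ 3.141 -0.     1.572] op 0.385 F [ 0.3  0.6 -0.2] gf 0.0
[-0.004, 0.001, -0.133, 0.0, -0.0, 0.0, 0.0]
[-0.004, 0.002, -0.132, 0.0, -0.0, 0.0, 0.0]
[-0.003, 0.001, -0.133, 0.0, -0.0, 0.0, 0.0]
```

View pics/c.png

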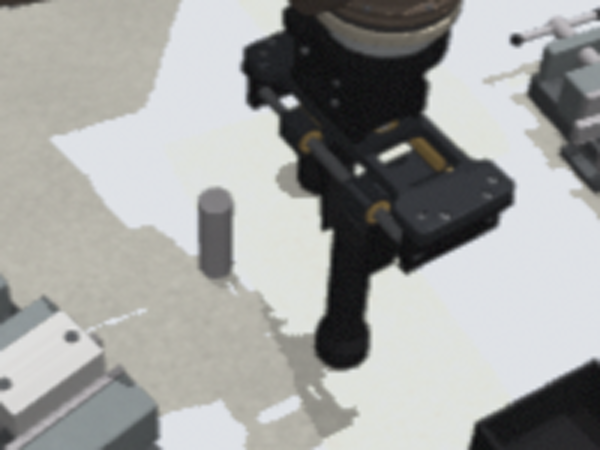

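The drift stands upright between the fingers, with its foot at (342,340). The fingers are still closing.

>>> drive_tool:
  rows:
    - [[0,0,0,0,0,0,0],[0,0,0,0,0,0,0],[0,0,0,0,0,0,0]]

```text
t: 4.55
eef_pos: [586.8, -15.2, 95.5]
tcp_rot: [-3.142, -0.0, 1.572]
ft_force: [-0.7, -0.6, 0.6]
opening: 0.292
grip_force: 30.0
```

>>> drive_tool:
  rows:
    - [[0,0,-0.08,0,0,0,0],[0,0,-0.133,0,0,0,0],[0,0,-0.133,0,0,0,0],[0,0,-0.134,0,0,0,0],[0,0,0,0,0,0,0]]

```text
t: 5.18
eef_pos: [587.7, -15.3, 217.6]
tcp_rot: [3.138, 0.0, 1.572]
ft_force: [-0.0, 0.8, -2.3]
opening: 0.291
grip_force: 30.0
```

```bash
python3 plan.py 547 -225 215 1.571 0 45
```

```text
t 5.17 [587.7 -15.3 217.6] [3.138 0.    1.572] op 0.291 F [-0.   0.8 -2.3] gf 30.0
[-0.168, -0.033, 0.002, 0.0, 0.0, 0.0, 0.0]
[-0.168, -0.033, 0.002, 0.0, 0.0, 0.0, 0.0]
[-0.167, -0.033, 0.002, 0.0, 0.0, 0.0, 0.0]
[-0.168, -0.032, 0.002, 0.001, 0.0, 0.0, 0.0]
[-0.167, -0.033, 0.002, 0.0, 0.0, 0.0, 0.0]
```

>>> drive_tool:
  rows:
    - [[-0.166,-0.033,0,0,0,0,0],[-0.166,-0.033,0,0,0,0,0],[-0.166,-0.033,0,0,0,0,0],[-0.166,-0.032,0,0,0,0,0],[-0.166,-0.032,0,0,0,0,0]]

```text
t: 5.8
eef_pos: [545.6, -223.9, 214.0]
tcp_rot: [-3.14, -0.001, 1.572]
ft_force: [0.1, -0.3, -1.1]
opening: 0.295
grip_force: 30.0
```

>>> drive_tool:
  rows:
    - [[0,0,0.04,0,0,0,0],[0,0,0,0,0,0,0],[0,0,0,0,0,0,0]]

```text
t: 6.18
eef_pos: [546.5, -221.7, 205.2]
tcp_rot: [-3.141, -0.001, 1.573]
ft_force: [0.2, -0.2, -1.6]
opening: 0.291
grip_force: 30.0
```

```bash
python3 - <<'E'
from h import *
o=[]
for c,r in(("scene",(190,340,190,330)),("top",(90,240,350,490))):
    p=env.read_camera(c);o.append(cv2.resize(p["color"][r[0]:r[1],r[2]:r[3]],None,fx=2.8,fy=2.8,interpolation=cv2.INTER_CUBIC))
cv2.imwrite("pics/d.png",cv2.convertScaleAbs(np.hstack(o),alpha=1.3));print(env.state()["eef_pos"],env.state()["ft_force"])
E
```

```text
[ 546.7086159  -221.88014164  205.59048931] [-0.08646632  0.21421683 -0.88082173]
```

View pics/d.png

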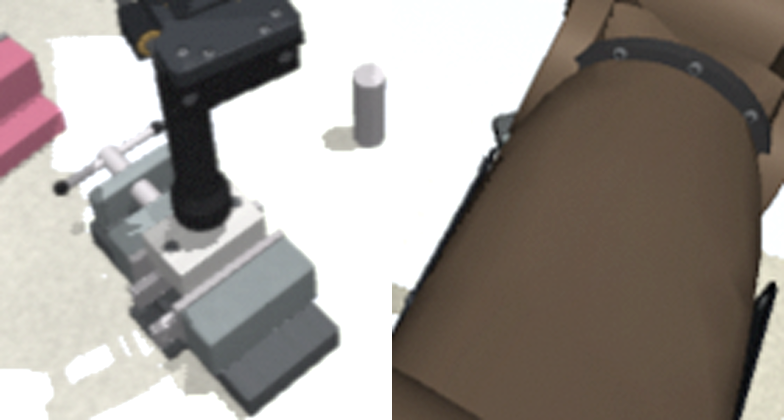

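The foot hangs at (200,215), over the middle of the block. I'll lower it in small steps.

>>> drive_tool:
  rows:
    - [[0,0,0.05,0,0,0,0],[0,0,0.024,0,0,0,0],[0,0,0.016,0,0,0,0],[0,0,0.016,0,0,0,0],[0,0,0,0,0,0,0]]

```text
t: 6.9
eef_pos: [546.3, -222.8, 179.0]
tcp_rot: [-3.141, -0.0, 1.572]
ft_force: [-1.0, 0.8, 1.0]
opening: 0.29
grip_force: 30.0
```

>>> drive_tool:
  rows:
    - [[0,0,0.012,0,0,0,0],[0,0,0.012,0,0,0,0],[0,0,0,0,0,0,0]]

```text
t: 7.28
eef_pos: [546.4, -222.8, 173.1]
tcp_rot: [3.142, -0.0, 1.572]
ft_force: [-1.6, 0.7, 3.8]
opening: 0.292
grip_force: 30.0
```

>>> drive_tool:
  rows:
    - [[0,0,0.008,0,0,0,0],[0,0,0,0,0,0,0]]

```text
t: 7.52
eef_pos: [546.4, -222.8, 171.2]
tcp_rot: [3.142, -0.0, 1.572]
ft_force: [-1.2, 1.1, 4.5]
opening: 0.291
grip_force: 30.0
```

>>> drive_tool:
  rows:
    - [[0,0,0.008,0,0,0,0],[0,0,0,0,0,0,0]]

```text
t: 7.78
eef_pos: [546.7, -223.0, 170.5]
tcp_rot: [3.14, 0.001, 1.572]
ft_force: [-3.1, 1.3, 14.8]
opening: 0.288
grip_force: 30.1
```

>>> drive_tool:
  rows:
    - [[0,0,0.006,0,0,0,0],[0,0,0,0,0,0,0]]

```text
t: 8.02
eef_pos: [547.3, -223.3, 170.3]
tcp_rot: [3.138, 0.002, 1.572]
ft_force: [-5.5, 1.4, 25.1]
opening: 0.294
grip_force: 30.1
```

>>> drive_tool:
  rows:
    - [[0,0,0.006,0,0,0,0],[0,0,0,0,0,0,0],[0,0,0,0,0,0,0]]

```text
t: 8.4
eef_pos: [547.9, -223.7, 170.0]
tcp_rot: [3.136, 0.003, 1.572]
ft_force: [-5.3, 2.2, 34.6]
opening: 0.294
grip_force: 30.2
```

A firm stop at TCP 170 puts the foot at about 75 mm, so the block is home. Next: lift, return, and stand the drift where it was.

>>> drive_tool:
  rows:
    - [[0,0,-0.04,0,0,0,0],[0,0,-0.08,0,0,0,0],[0,0,-0.08,0,0,0,0],[0,0,0,0,0,0,0],[0,0,0,0,0,0,0]]

```text
t: 9.02
eef_pos: [546.1, -222.6, 215.0]
tcp_rot: [-3.141, -0.001, 1.572]
ft_force: [0.6, -0.2, -0.7]
opening: 0.296
grip_force: 29.9
```

```bash
python3 - <<'E'
from h import *
o=[]
p=env.read_camera("scene");r=(190,340,190,390)
cv2.imwrite("pics/e.png",cv2.resize(p["color"][r[0]:r[1],r[2]:r[3]],None,fx=3.5,fy=3.5,interpolation=cv2.INTER_CUBIC))
for n in("workpiece","drift"):
  for q in env.place_of(n,p)[:3]:print(n,w(p,q["at"]).round(1))
E
python3 plan.py 587 -15 216 1.571 0 45
```

```text
workpiece [ 545.4 -228.9   73.8]
workpiece [ 268.6 -322.    91.4]
drift [ 542.6 -222.7  121.2]
t 9.18 [ 546.2 -222.7  215.1] [-3.140e+00 -1.000e-03  1.572e+00] op 0.294 F [ 0.2  0.3 -0.8] gf 29.9
[0.166, 0.033, -0.001, -0.0, -0.0, 0.0, 0.0]
[0.166, 0.033, -0.001, -0.0, -0.0, 0.0, 0.0]
[0.166, 0.033, -0.0, -0.0, -0.0, 0.0, 0.0]
[0.166, 0.033, -0.001, -0.0, -0.0, 0.0, 0.0]
[0.166, 0.033, -0.0, -0.0, -0.0, 0.0, 0.0]
```

View pics/e.png

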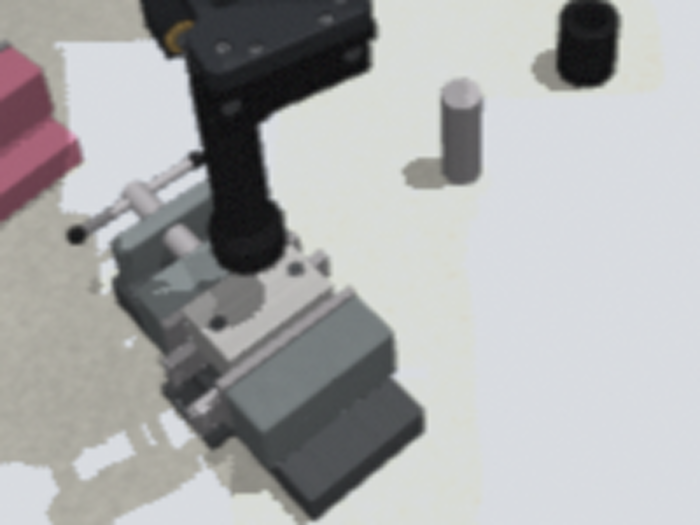

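The block, at (255,300), is now low between the jaws; the network gives 73.8 mm. The parallels are unmoved and the drift is upright in the grip at (247,240).

>>> drive_tool:
  rows:
    - [[0.166,0.033,0,0,0,0,0],[0.166,0.033,0,0,0,0,0],[0.166,0.033,0,0,0,0,0],[0.166,0.033,0,0,0,0,0],[0.166,0.033,0,0,0,0,0]]

```text
t: 9.8
eef_pos: [587.4, -13.8, 215.5]
tcp_rot: [-3.141, -0.0, 1.572]
ft_force: [0.4, 0.6, -1.0]
opening: 0.29
grip_force: 29.9
```

>>> drive_tool:
  rows:
    - [[0,0,0.12,0,0,0,0],[0,0,0.15,0,0,0,0],[0,0,0.12,0,0,0,0],[0,0,0.05,0,0,0,0],[0,0,0,0,0,0,0]]

```text
t: 10.42
eef_pos: [587.3, -15.2, 105.6]
tcp_rot: [-3.14, -0.0, 1.572]
ft_force: [0.3, -1.0, -0.4]
opening: 0.292
grip_force: 29.9
```

>>> drive_tool:
  rows:
    - [[0,0,0.016,0,0,0,0],[0,0,0,0,0,0,0]]

```text
t: 10.68
eef_pos: [587.6, -15.3, 102.7]
tcp_rot: [3.14, 0.0, 1.572]
ft_force: [0.0, 0.2, -0.5]
opening: 0.291
grip_force: 29.9
```

>>> drive_tool:
  rows:
    - [[0,0,0.016,0,0,0,0],[0,0,0.006,0,0,0,0],[0,0,0,0,0,0,0]]

```text
t: 11.05
eef_pos: [587.3, -15.2, 96.5]
tcp_rot: [-3.141, -0.0, 1.572]
ft_force: [0.5, -0.9, -1.1]
opening: 0.289
grip_force: 29.9
```

>>> drive_tool:
  rows:
    - [[0,0,0.006,0,0,0,0],[0,0,0,0,0,0,0]]

```text
t: 11.3
eef_pos: [587.5, -15.2, 95.3]
tcp_rot: [3.141, 0.0, 1.572]
ft_force: [-0.4, -0.2, 3.8]
opening: 0.289
grip_force: 30.0
```

>>> drive_tool:
  rows:
    - [[0,0,0.004,0,0,0,0],[0,0,0,0,0,0,0]]

```text
t: 11.55
eef_pos: [587.8, -15.2, 95.3]
tcp_rot: [3.14, 0.0, 1.572]
ft_force: [-2.8, 0.2, 12.4]
opening: 0.294
grip_force: 30.0
```

>>> drive_tool:
  rows:
    - [[0,0,-0.004,0,0,0,0],[0,0,0,0,0,0,0.5],[0,0,0,0,0,0,0.7],[0,0,0,0,0,0,1],[0,0,0,0,0,0,1]]

```text
t: 12.18
eef_pos: [587.4, -15.2, 94.9]
tcp_rot: [-3.142, -0.0, 1.572]
ft_force: [-0.0, -0.6, 0.5]
opening: 0.655
grip_force: 0.0
```

>>> drive_tool:
  rows:
    - [[0,0,0,0,0,0,1],[0,0,0,0,0,0,1],[0,0,0,0,0,0,1],[0,0,0,0,0,0,1],[0,0,0,0,0,0,1]]

```text
t: 12.8
eef_pos: [587.4, -15.2, 95.0]
tcp_rot: [3.141, -0.0, 1.572]
ft_force: [-0.6, -0.5, -0.8]
opening: 0.998
grip_force: 0.0
```

>>> drive_tool:
  rows:
    - [[0,0,-0.1,0,0,0,1],[0,0,-0.15,0,0,0,1],[0,0,-0.15,0,0,0,1],[0,0,-0.12,0,0,0,1],[0,0,0,0,0,0,1]]

```text
t: 13.42
eef_pos: [588.1, -15.3, 227.2]
tcp_rot: [3.137, 0.001, 1.572]
ft_force: [-0.2, 0.0, -0.5]
opening: 1.004
grip_force: 0.0
```

```bash
python3 - <<'E'
from h import *
p=env.read_camera("scene");r=(190,340,190,390)
cv2.imwrite("pics/f.png",cv2.resize(p["color"][r[0]:r[1],r[2]:r[3]],None,fx=3.5,fy=3.5,interpolation=cv2.INTER_CUBIC))
for n in("workpiece","drift","parallel_near","parallel_far"):
  for q in env.place_of(n,p)[:3]:print(n,w(p,q["at"]).round(1))
print(env.state()["t"],env.state()["opening"])
E
```

```text
workpiece [ 545.2 -225.1   71.7]
workpiece [ 264.4 -322.1   88.5]
drift [584.7 -19.3   0.8]
13.675 1.0022083637781956
```

View pics/f.png

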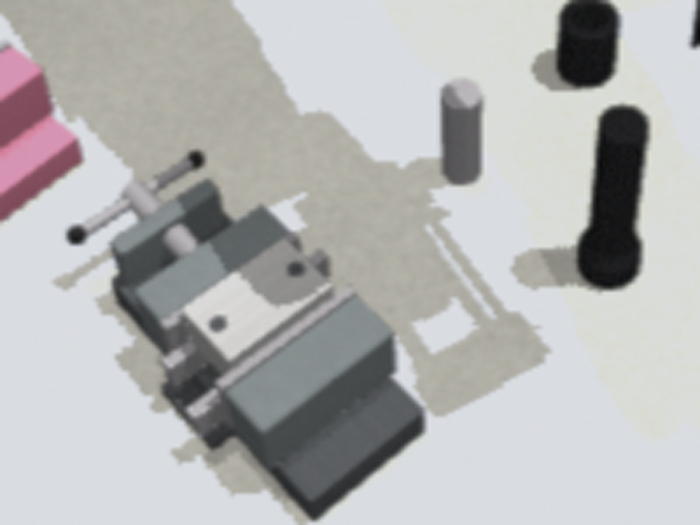

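The drift stands upright and released at (610,250). The block, at (258,295), is home and the parallels are in place, so I hand in.

```bash
python3 -c "
from cell import env
print(env.job_done())"
```

```text
the job is handed in; nothing more can be done
None
```

The block is pressed home on both parallels (firm stop at about 75 mm), the parallels show no movement in the pictures, the drift stands upright and released on the bench, and the job was handed in at about 14 s; no verdict came back.

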